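# Stand the toppled spray can and oil bottle back in the drip tray

### The job

On the bench beside the snap press a blue spray can and a yellow oil bottle have been knocked over and could leak onto the work. Stand both upright again in the steel drip tray, the can centred on the blue disc and the oil bottle centred on the yellow rectangle and square with it, setting each down gently. Leave the glue bottle, the thread cone and the box of snaps as they are.

Things in the scene. Friction and masses are not known exactly. Their poses are not given: they have to be found in the camera images.
- can: Spray can lying on its side on the table. Round blue body 50 mm across and 112 mm tall with a white band near the bottom, then a steel shoulder narrowing over 9 mm, then a red cap 35 mm across; 140 mm tall in all, about 0.2 kg. Origin on its axis at mid-height (70 mm above the bottom); own z points along the axis from bottom to cap.
- oil: Yellow oil bottle lying on a broad face, own x upright. Body 40 mm (own x) by 50 mm (own y), 90 mm tall; then round shoulder and neck (38 to 22 mm across) 14 mm, then a black tapered nozzle 21 mm long (18 to 10 mm across): 125 mm tall in all, about 0.18 kg. Origin on its axis at mid-height (62.5 mm above the bottom); own z points from bottom to nozzle.
- tray: Fixed steel drip tray, 94 mm (own x) by 300 mm (own y), rim 12 mm high, walls 4 mm thick, floor 4 mm above the table. Origin under its centre. Three places in a row along own y, 95 mm apart: blue disc, yellow rectangle and the standing glue bottle, in any order.
- disc: Flat blue disc 58 mm across, painted on the tray floor: the can's place. Origin at its centre on the floor of the tray.
- patch: Flat yellow rectangle painted on the tray floor, 48 mm (own x) by 58 mm (own y): the oil bottle's place; the bottle's 50 mm side goes along the 58 mm side, either way round. Origin at its centre on the floor of the tray.
- glue: White glue bottle with an orange cap, standing in the tray, 42 mm across, 105 mm tall. Origin at the centre of its underside. Leave alone.
- cone: Orange thread cone standing on the table, 62 mm across at the base, 34 mm at the top, 120 mm tall. Origin at the centre of its underside. Leave alone.
- snapbox: Fixed open red box of snap fasteners, 120 mm (x) by 90 mm (y), 50 mm tall. Origin under its centre. Leave alone.
Things that resemble listed ones, but are neither listed nor needed, are in the scene too. What is shaped like the can but pink or purple is not meant. Of the things like the oil, leave any that is turquoise; of the rest the larger one is meant.

How it is judged:
By the outcome, as a careful person would: the job done as asked, in the order asked, and still so for the second after the job is handed in, with the robot touching nothing.
It also fails if it takes over 64 s, if anything falls off the work surface, if the arm or the gripper's body presses on something with over 40 N, if the wrist force passes 120 N, or if a joint passes its speed limit or range.

### The arm

A 6-joint arm with a two-finger parallel gripper is mounted at the origin on the work surface. World frame = base frame: x ahead of the robot, y to its left, z up, the work surface at z = 0. Lengths are in m, angles in rad, forces in N, time in s.
With the tool pointing down it reaches from about 0.3 to 0.875 m from the base axis. Payload 6.4 kg.
Tool frame: the origin (TCP) lies midway between the tips of the shut fingers; the grasp point (between the pads) lies 19 mm behind it; z points along the fingers, y is the line along which they close (so a half turn about z gives the same grasp; the last joint's range is limited). The gripper opens to 85 mm and grips with 20 to 120 N. Pads are 22 mm wide; open, the fingers measure 114 mm over their backs; the gripper's body (76 mm by 85 mm) begins 54 mm behind the grasp point. The pads swing forward as they close: fully open they stand 13 mm farther back than shut.
Start: joints at [-1.433, 0.181, 1.607, -0, 1.354, -0.206], TCP at [0.194, -0.541, 0.231] pointing down, gripper open.
Joint ranges: [-2.99, 2.99], [-0.89, 2.07], [0.3, 2.58], [-1.14, 4.28], [0, 2.63], [-3.12, 3.12]. Speed limits (rad/s): [2.57, 2.57, 3.01, 3.14, 3.14, 3.14].

### API

Orientations are given as a unit quaternion [w, x, y, z].
In Python, from bench import get_obs, camera, hand_in gives the robot as it stands.
- The arm moves only by the tool carry_out, never from a script. Its argument "plan" is a list that holds one entry, the list of rows, each a list of 7 numbers: the shift along the world's x, y, z in m, then the turn, a rotation vector about the world's x, y, z in rad, then the opening, from 0 (shut) to 1 (fully open). In form: [[[x, y, z, rx, ry, rz, hand], ...]]. A call has exactly 5 rows; each row is the pose to reach, as a shift and turn from the pose commanded when the call began; what a row does not reach only later rows make up. A row lasts 1/12 s, in which the tool goes at most 41.7 mm and 7.16 degrees, less where a joint would pass 70% of its speed; a pose out of reach is approached as far as the arm can. A call with a gripper value outside its range is refused whole. The fingers move at their own pace and stop on an object; the grip force is fixed at half the most. Time passes only in rows, so rows that repeat a pose let the fingers close, or fill a call up. It gives the time, the measured TCP pose, the force, the opening and the grip force at its end, in the units of the state.
- get_obs(): the state, without advancing time (a new reading comes with each control period).
- camera(name): name is "side" or "top" or "wrist"; returns a dict with "pixels" (420x560x3 uint8, red, green, blue), "z_map" (420x560 float32, m along the optical axis (not along the pixel's ray), 0 where there is no reading), "camera_matrix" (3x3 intrinsics, pixels), "cam_to_world" (4x4, takes a point from camera to world coordinates). Camera axes: x right, y up, looking along -z (the intrinsics and any distortion apply to the point x, -y, -z); pixel columns grow to the right and rows downward; lengths in m; the calibration is good to about 2 mm. A picture is of the moment at which its call begins.
- hand_in(): hands the job in; it is judged then, once.
The state is a dict: "time_s": time; "q": joint angles; "dq": joint speeds; "joint_efforts": joint torques, N m; "eef_pos": TCP position; "eef_rot": TCP orientation; "wrist_force": force on the tool from outside, world axes, zero at the start; "torque": the same for the moment, N m; "opening": opening from 0.0 (shut) to 1.0 (fully open); "grasp_force": force on a finger pad.
Only numpy, scipy, OpenCV 4.12 (cv2) and the standard library are available. Lean on these libraries where they do the work, as an engineer would, in place of code of your own. Each camera call takes 0.05 s, during which the arm holds its last target. There are 200 camera calls.

## Working session

There is one attempt and no reset: what is moved stays moved. The work goes in short steps, Python scripts to look and compute and a tool call to move; the robot and the scene stay as the last step left them, time stands still between calls to the robot, and variables do not carry over. Pictures are saved under pics/ and viewed, at most 10 in all, crops included, and the job is handed in when it is done.

Besides the shell and the picture viewer there is one more tool, called after "Call:" as a command line: name --argument value ..., lists and objects as JSON in quotes. carry_out: Moves the arm, as the interface text tells. Its arguments: {"type":"object","properties":{"plan":{"type":"array","items":{"type":"array","items":{"type":"array","items":{"type":"number"}}}}},"required":["plan"]}

```bash
mkdir -p pics; cat > h.py <<'E'
import numpy as np, cv2
from bench import get_obs, camera, hand_in
def shot(n, name=None):
    c=camera(n)
    if name: cv2.imwrite(f'pics/{name}.png', c['pixels'][:,:,::-1])
    return c
def cloud(c):
    z=c['z_map']; K=c['camera_matrix']; T=c['cam_to_world']
    v,u=np.mgrid[:z.shape[0],:z.shape[1]]
    P=np.stack([(u-K[0,2])/K[0,0]*z, -(v-K[1,2])/K[1,1]*z, -z],-1)
    return P@T[:3,:3].T+T[:3,3]
E
python3 - <<'E'
from h import *
o=get_obs(); print({k:np.round(v,3) for k,v in o.items()})
import cv2
a=shot('top','top1'); b=shot('side','side1')
np.savez('s1.npz',top=a['pixels'],tp=cloud(a),side=b['pixels'],sp=cloud(b))
print(a['camera_matrix'],a['cam_to_world'],b['cam_to_world'])
E
```

```text
{'time_s': np.float64(0.0), 'q': array([-1.433,  0.182,  1.608,  0.   ,  1.354, -0.206]), 'dq': array([-0.   , -0.001, -0.002, -0.001,  0.001, -0.002]), 'joint_efforts': array([ 1.0000e-03, -4.4488e+01, -3.5133e+01, -0.0000e+00,  9.0000e-03,
        0.0000e+00]), 'eef_pos': array([ 0.194, -0.541,  0.23 ]), 'eef_rot': array([-0.001,  0.985,  0.171,  0.   ]), 'wrist_force': array([-1.143,  0.376, -0.271]), 'torque': array([ 0.032, -0.041,  0.021]), 'grasp_force': np.float64(0.0), 'opening': np.float64(1.0)}
[[447.20214756   0.         281.94639851]
 [  0.         447.20214756 208.00667055]
 [  0.           0.           1.        ]] [[-6.70661921e-04  9.98597919e-01 -5.29315289e-02  4.83562123e-01]
 [-9.99554428e-01 -2.24896363e-03 -2.97638731e-02 -3.35603552e-02]
 [-2.98411828e-02  5.28879826e-02  9.98154480e-01  9.93925963e-01]
 [ 0.00000000e+00  0.00000000e+00  0.00000000e+00  1.00000000e+00]] [[-0.8260843   0.32410294 -0.46102279  0.02973898]
 [-0.56315919 -0.5050924   0.6540133   0.65502133]
 [-0.02089148  0.79989934  0.59977045  0.68058547]
 [ 0.          0.          0.          1.        ]]
```

View pics/top1.png

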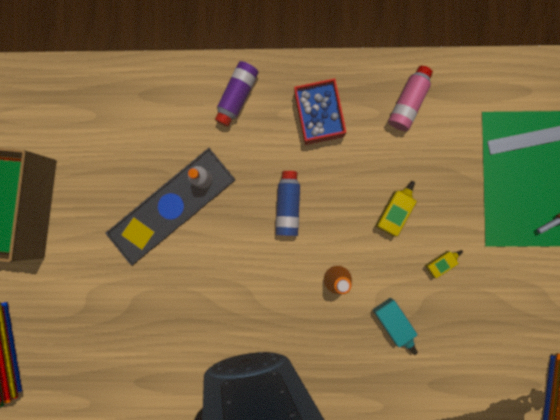

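View pics/side1.png

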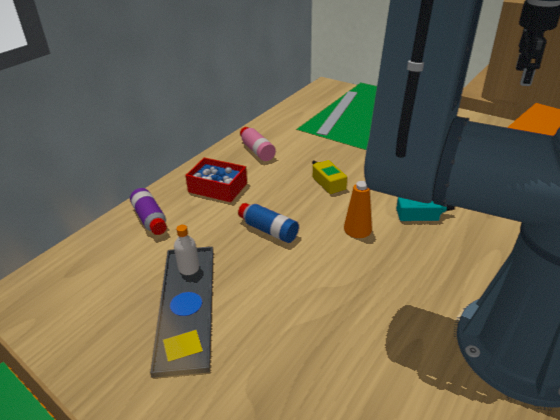

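```bash
cat > m.py <<'E'
from h import *
s=np.load('s1.npz')
R={'blue':((100,120,50),(125,255,255)),'yellow':((22,140,80),(34,255,255)),'dark':((0,0,20),(180,80,95)),'red':((0,150,70),(6,255,255)),'orange':((5,150,100),(18,255,255)),'white':((0,0,140),(180,70,255))}
for cam,pp in (('top','tp'),('side','sp')):
    img=s[cam]; P=s[pp]; hsv=cv2.cvtColor(img,cv2.COLOR_RGB2HSV)
    for n,(lo,hi) in R.items():
        m=cv2.inRange(hsv,lo,hi)
        if cam=='side' and n in('dark','white'): continue
        k,l,st,ce=cv2.connectedComponentsWithStats(m)
        for i in range(1,k):
            if st[i,4]<40: continue
            mm=l==i; q=P[mm]; md=np.median(q,0)
            if not(.2<md[0]<.8 and abs(md[1])<.5): continue
            zt=np.percentile(q[:,2],95); r=cv2.minAreaRect(q[:,:2].astype(np.float32))
            print(cam,n,ce[i].round(),st[i,4],'med',md.round(3),'z95',zt.round(3),'rect',np.round(r[0],3),np.round(r[1],3),round(r[2],1))
E
python3 m.py
```

```text
top blue [324. 109.] 865 med [ 0.744 -0.1    0.033] z95 0.041 rect [ 0.643 -0.086] [0.089 0.323] 87.3
top blue [289. 199.] 447 med [ 0.553 -0.02   0.047] z95 0.05 rect [ 0.534 -0.02 ] [0.034 0.101] 89.9
top blue [170. 206.] 542 med [0.541 0.246 0.004] z95 0.007 rect [0.503 0.125] [0.314 0.058] 72.5
top blue [287. 231.] 66 med [ 0.485 -0.016  0.047] z95 0.05 rect [ 0.485 -0.017] [0.032 0.012] 81.9
top yellow [397. 211.] 862 med [ 0.534 -0.25   0.037] z95 0.04 rect [ 0.493 -0.178] [0.091 0.275] 22.2
top yellow [137. 233.] 588 med [0.481 0.319 0.004] z95 0.007 rect [0.467 0.162] [0.386 0.07 ] 84.8
top yellow [443. 263.] 418 med [ 0.417 -0.351  0.024] z95 0.027 rect [ 0.431 -0.209] [0.362 0.06 ] 82.9
top dark [173. 204.] 4097 med [0.552 0.231 0.004] z95 0.014 rect [0.483 0.178] [0.268 0.327] 39.6
top dark [278. 199.] 67 med [0.554 0.006 0.036] z95 0.041 rect [0.554 0.002] [0.01  0.073] 86.4
top dark [286. 233.] 51 med [ 0.477 -0.014  0.037] z95 0.048 rect [ 0.484 -0.014] [0.047 0.019] 84.5
top dark [383. 316.] 97 med [ 0.315 -0.221  0.021] z95 0.037 rect [ 0.293 -0.222] [0.045 0.094] 89.
[... 1511 characters left out ...]
e yellow [329. 177.] 724 med [ 0.507 -0.236  0.031] z95 0.041 rect [0.287 0.142] [0.084 1.145] 30.8
side yellow [182. 345.] 810 med [0.48  0.317 0.005] z95 0.007 rect [0.261 0.472] [0.058 0.59 ] 54.6
side red [216. 182.] 1236 med [ 0.728 -0.055  0.035] z95 0.05 rect [0.436 0.281] [0.143 1.095] 39.9
side red [242. 209.] 73 med [ 0.605 -0.013  0.037] z95 0.042 rect [ 0.605 -0.017] [0.028 0.015] 88.9
side red [158. 226.] 209 med [0.724 0.128 0.031] z95 0.042 rect [0.729 0.126] [0.031 0.022] 71.6
side orange [359. 214.] 1148 med [ 0.369 -0.109  0.051] z95 0.109 rect [0.229 0.18 ] [0.059 1.028] 26.0
side orange [182. 230.] 122 med [0.597 0.174 0.106] z95 0.11 rect [0.373 0.359] [0.019 0.907] 50.4
```

```bash
cat >> h.py <<'E'
def onplane(c,uv,h):
    K=c['camera_matrix']; T=c['cam_to_world']; uv=np.asarray(uv,float).reshape(-1,2)
    d=np.c_[(uv[:,0]-K[0,2])/K[0,0],-(uv[:,1]-K[1,2])/K[1,1],-np.ones(len(uv))]@T[:3,:3].T
    return (T[:3,3]+d*((h-T[2,3])/d[:,2])[:,None])[:,:2]
def comp(c,lo,hi,near,close=3):
    m=cv2.inRange(cv2.cvtColor(c['pixels'],cv2.COLOR_RGB2HSV),lo,hi)
    m=cv2.morphologyEx(m,cv2.MORPH_CLOSE,np.ones((close,close)))
    cs,_=cv2.findContours(m,cv2.RETR_EXTERNAL,cv2.CHAIN_APPROX_NONE)
    cs=[x for x in cs if len(x)>15]
    return min(cs,key=lambda x:np.linalg.norm(x.reshape(-1,2).mean(0)-near)).reshape(-1,2)
def rect(c,uv,h):
    r=cv2.minAreaRect((onplane(c,uv,h)*1000).astype(np.float32)); return np.round(r[0],1),np.round(r[1],1),round(r[2],1)
E
python3 - <<'E'
from h import *
B=((100,120,50),(125,255,255));Y=((22,140,80),(34,255,255))
for n,(d,p,o,cb) in {'top':((170,206),(137,233),(397,211),(289,199)),'side':((186,303),(182,345),(329,177),(260,217))}.items():
    c=shot(n)
    print(n,'disc',rect(c,comp(c,*B,d),.004)); print('patch',rect(c,comp(c,*Y,p),.004))
    print('oil',rect(c,comp(c,*Y,o,11),.04))
    print('canblue',rect(c,comp(c,*B,cb),.04))
c=shot('top');P=cloud(c);P=P.reshape(-1,3);ok=c['z_map'].ravel()>0
P=P[ok]
def fit(cx,cy,r,zlo,zhi):
    m=(np.hypot(P[:,0]-cx,P[:,1]-cy)<r)&(P[:,2]>zlo)&(P[:,2]<zhi); q=P[m]
    rr=cv2.minAreaRect((q[:,:2]*1000).astype(np.float32)); print(len(q),np.round(q.mean(0),3),np.round(rr[0]),np.round(rr[1]),round(rr[2],1),'zmax',q[:,2].max().round(3))
fit(.55,-.02,.12,.012,.06); fit(.55,-.02,.12,.03,.06); fit(.53,-.25,.1,.03,.06); fit(.53,-.25,.1,.012,.06);fit(.542,.245,.19,.008,.016)
fit(.6,.17,.04,.09,.13)
E
```

```text
top disc (array([542.3, 245.2]), array([56.5, 56. ]), 89.9)
patch (array([480.7, 319. ]), array([59.9, 49.5]), 55.0)
oil (array([ 528.3, -250.1]), array([ 52.9, 106.2]), 60.9)
canblue (array([553.3, -18.8]), array([35.6, 65.4]), 86.1)
side disc (array([541.1, 242.9]), array([58.3, 56.8]), 33.2)
patch (array([480.7, 316. ]), array([58.3, 49.6]), 54.3)
oil (array([ 509.3, -227.3]), array([ 77.4, 137.4]), 60.1)
canblue (array([547.7,  -5.3]), array([64.5, 91.1]), 87.3)
1400 [ 0.541 -0.017  0.042] [545. -16.] [ 50. 139.] 87.9 zmax 0.053
1345 [ 0.541 -0.017  0.043] [545. -16.] [ 49. 139.] 88.0 zmax 0.053
1039 [ 0.524 -0.249  0.038] [ 527. -252.] [ 51. 102.] 60.9 zmax 0.044
1198 [ 0.528 -0.25   0.036] [ 537. -257.] [ 51. 125.] 60.9 zmax 0.044
672 [0.541 0.246 0.011] [540. 246.] [ 95. 300.] 39.6 zmax 0.016
93 [0.6   0.172 0.106] [600. 172.] [19. 19.] 78.7 zmax 0.112
```

```bash
cat >> h.py <<'E'
from scipy.spatial.transform import Rotation as Rn
D=np.deg2rad
def Rt(phi,p):
    f,p=D(phi),D(p); y=np.array([np.sin(f),-np.cos(f),0]); z=np.array([np.cos(p)*np.cos(f),np.cos(p)*np.sin(f),-np.sin(p)])
    return np.c_[np.cross(y,z),y,z]
def go(phi,p,G,back=0,off=.023,show=True):
    """pads' centre G, tool heading phi, pitch p below horizontal; backed off along the tool"""
    o=get_obs(); q=o['eef_rot']; R0=Rn.from_quat([q[1],q[2],q[3],q[0]]).as_matrix()
    R=Rt(phi,p); t=np.asarray(G)+(off-back)*R[:,2]; s=t-o['eef_pos']; rv=Rn.from_matrix(R@R0.T).as_rotvec()
    print('tcp',t.round(4),'shift',s.round(4),'rv',rv.round(4),'rows',round(max(np.linalg.norm(s)/.0417,np.linalg.norm(rv)/D(7.16)),1))
E
python3 - <<'E'
from h import *
go(-2.5,120,[.555,-.019,.029],.1)
E
```

```text
tcp [ 0.5935 -0.0207  0.0957] shift [ 0.3996  0.5204 -0.1352] rv [-0.0796  0.521  -0.3783] rows 16.1
```

Call:
carry_out --plan '[[[0.12, 0.16, 0, -0.027, 0.174, -0.126, 1], [0.12, 0.16, 0, -0.027, 0.174, -0.126, 1], [0.12, 0.16, 0, -0.027, 0.174, -0.126, 1], [0.12, 0.16, 0, -0.027, 0.174, -0.126, 1], [0.12, 0.16, 0, -0.027, 0.174, -0.126, 1]]]'

```text
time_s: 0.67
eef_pos: [0.3149, -0.3793, 0.2311]
eef_rot: [-0.002, 0.99, 0.108, -0.088]
wrist_force: [1.0, -0.9, -0.3]
opening: 1.0
grasp_force: 0.0
```

Call:
carry_out --plan '[[[0.12, 0.16, 0, -0.027, 0.174, -0.126, 1], [0.12, 0.16, 0, -0.027, 0.174, -0.126, 1], [0.12, 0.16, 0, -0.027, 0.174, -0.126, 1], [0.12, 0.16, 0, -0.027, 0.174, -0.126, 1], [0.12, 0.16, 0, -0.027, 0.174, -0.126, 1]]]'

```text
time_s: 1.08
eef_pos: [0.4352, -0.2189, 0.231]
eef_rot: [-0.003, 0.984, 0.045, -0.175]
wrist_force: [1.5, -0.6, -0.6]
opening: 1.002
grasp_force: 0.0
```

Call:
carry_out --plan '[[[0.12, 0.16, -0.04, -0.027, 0.174, -0.126, 1], [0.12, 0.16, -0.04, -0.027, 0.174, -0.126, 1], [0.12, 0.16, -0.04, -0.027, 0.174, -0.126, 1], [0.12, 0.16, -0.04, -0.027, 0.174, -0.126, 1], [0.12, 0.16, -0.04, -0.027, 0.174, -0.126, 1]]]'

```text
time_s: 1.5
eef_pos: [0.5549, -0.0589, 0.1899]
eef_rot: [-0.005, 0.965, -0.02, -0.26]
wrist_force: [1.3, -0.4, 0.6]
opening: 1.003
grasp_force: 0.0
```

```bash
python3 - <<'E'
from h import *
o=get_obs();print(o['time_s'],o['q'].round(3))
go(-2.5,120,[.555,-.019,.029],.08)
c=shot('wrist','w1'); P=cloud(c); np.savez('w1.npz',img=c['pixels'],P=P,z=c['z_map'])
ok=c['z_map']>0; hsv=cv2.cvtColor(c['pixels'],cv2.COLOR_RGB2HSV)
for lo,hi in (((100,120,30),(125,255,255)),((0,0,130),(180,70,255)),((0,150,60),(8,255,255))):
    m=(cv2.inRange(hsv,lo,hi)>0)&ok&(np.hypot(P[...,0]-.55,P[...,1]+.02)<.09)&(P[...,2]>.012)&(P[...,2]<.055); q=P[m]
    if len(q): 
        t=q[q[:,2]>q[:,2].max()-.006]; print(len(q),q.min(0).round(3),q.max(0).round(3),'ridge',t.mean(0).round(4), np.polyfit(t[:,0],t[:,1],1).round(4))
E
```

```text
1.5 [-0.256  0.564  1.273 -0.111  1.819  1.358]
tcp [ 0.5835 -0.0202  0.0784] shift [ 0.0286  0.0387 -0.1116] rv [ 0.0012 -0.0027 -0.0018] rows 2.9
4330 [ 0.477 -0.045  0.024] [0.589 0.007 0.051] ridge [ 0.5483 -0.0197  0.0479] [-0.0413  0.003 ]
239 [ 0.477 -0.017  0.032] [0.517 0.006 0.051] ridge [ 0.5028 -0.0088  0.048 ] [-0.0766  0.0297]
1541 [ 0.597 -0.04   0.012] [ 0.617 -0.004  0.044] ridge [ 0.6076 -0.0224  0.0403] [ 0.0657 -0.0624]
```

Call:
carry_out --plan '[[[0.0285, 0.038, -0.112, 0, 0, 0, 1], [0.0285, 0.038, -0.112, 0, 0, 0, 1], [0.0285, 0.038, -0.112, 0, 0, 0, 1], [0.0285, 0.038, -0.112, 0, 0, 0, 1], [0.0285, 0.038, -0.112, 0, 0, 0, 1]]]'

```text
time_s: 1.97
eef_pos: [0.5802, -0.0226, 0.0767]
eef_rot: [-0.005, 0.965, -0.02, -0.263]
wrist_force: [-0.2, -0.2, 1.0]
opening: 1.002
grasp_force: 0.0
```

Call:
carry_out --plan '[[[-0.02, 0.001, -0.035, 0, 0, 0, 1], [-0.03, 0.0015, -0.052, 0, 0, 0, 1], [-0.04, 0.0015, -0.0693, 0, 0, 0, 1], [-0.04, 0.0015, -0.0693, 0, 0, 0, 1], [-0.04, 0.0015, -0.0693, 0, 0, 0, 1]]]'

```text
time_s: 2.38
eef_pos: [0.5432, -0.0229, 0.0123]
eef_rot: [-0.004, 0.966, -0.021, -0.258]
wrist_force: [0.6, -1.0, 0.6]
opening: 0.998
grasp_force: 0.0
```

```bash
python3 - <<'E'
from h import *
go(-2.5,120,[.555,-.020,.029])
print(get_obs()['wrist_force'])
E
```

```text
tcp [ 0.5435 -0.0195  0.0091] shift [ 0.0003  0.0034 -0.0032] rv [0.0024 0.0005 0.    ] rows 0.1
[ 0.64459115 -1.04652103  0.55051931]
```

Call:
carry_out --plan '[[[0, 0.003, -0.002, 0, 0, 0, 1], [0, 0.003, -0.002, 0, 0, 0, 0], [0, 0.003, -0.002, 0, 0, 0, 0], [0, 0.003, -0.002, 0, 0, 0, 0], [0, 0.003, -0.002, 0, 0, 0, 0]]]'

```text
time_s: 2.8
eef_pos: [0.5436, -0.019, 0.0093]
eef_rot: [-0.004, 0.966, -0.021, -0.258]
wrist_force: [2.2, 0.0, 5.7]
opening: 0.572
grasp_force: 61.6
```

Call:
carry_out --plan '[[[0, 0, 0, 0, 0, 0, 0], [0, 0, 0, 0, 0, 0, 0], [0, 0, 0, 0, 0, 0, 0], [0, 0, 0, 0, 0, 0, 0], [0, 0, 0, 0, 0, 0, 0]]]'

```text
time_s: 3.22
eef_pos: [0.5436, -0.019, 0.0093]
eef_rot: [-0.004, 0.966, -0.021, -0.258]
wrist_force: [1.5, 0.8, 5.7]
opening: 0.566
grasp_force: 61.6
```

Call:
carry_out --plan '[[[0, 0, 0.03, 0, 0, 0, 0], [0, 0, 0.07, 0, 0, 0, 0], [0, 0, 0.11, 0, 0, 0, 0], [0, 0, 0.15, 0, 0, 0, 0], [0, 0, 0.18, 0, 0, 0, 0]]]'

```text
time_s: 3.63
eef_pos: [0.5431, -0.0189, 0.1913]
eef_rot: [-0.004, 0.966, -0.021, -0.258]
wrist_force: [0.4, -1.4, -1.9]
opening: 0.569
grasp_force: 62.4
```

```bash
python3 - <<'E'
from h import *
go(39.6,30,[.542,.2445,.24])
go(-2.5,30,[.542,-.02,.24])
E
```

```text
tcp [0.5573 0.2572 0.2285] shift [0.0143 0.2761 0.0372] rv [ 0.5112 -1.5148  0.5759] rows 13.6
tcp [ 0.5619 -0.0209  0.2285] shift [ 0.0188 -0.0019  0.0372] rv [-6.570e-02 -1.568e+00  9.000e-04] rows 12.6
```

Call:
carry_out --plan '[[[0.001, 0.018, 0.008, 0.034, -0.101, 0.038, 0], [0.002, 0.037, 0.016, 0.068, -0.202, 0.077, 0], [0.003, 0.055, 0.024, 0.102, -0.303, 0.115, 0], [0.004, 0.074, 0.032, 0.136, -0.404, 0.154, 0], [0.005, 0.092, 0.04, 0.17, -0.505, 0.192, 0]]]'

```text
time_s: 4.05
eef_pos: [0.5475, 0.0742, 0.2289]
eef_rot: [-0.066, 0.993, 0.096, -0.008]
wrist_force: [0.4, -0.1, -2.4]
opening: 0.567
grasp_force: 62.3
```

Call:
carry_out --plan '[[[0.001, 0.018, 0, 0.034, -0.101, 0.038, 0], [0.002, 0.037, 0, 0.068, -0.202, 0.077, 0], [0.003, 0.055, 0, 0.102, -0.303, 0.115, 0], [0.004, 0.074, 0, 0.136, -0.404, 0.154, 0], [0.005, 0.092, 0, 0.17, -0.505, 0.192, 0]]]'

```text
time_s: 4.47
eef_pos: [0.552, 0.166, 0.2286]
eef_rot: [-0.122, 0.941, 0.203, 0.241]
wrist_force: [-0.0, 0.5, -2.2]
opening: 0.568
grasp_force: 62.3
```

Call:
carry_out --plan '[[[0.001, 0.018, 0, 0.034, -0.101, 0.038, 0], [0.002, 0.037, 0, 0.068, -0.202, 0.077, 0], [0.003, 0.055, 0, 0.102, -0.303, 0.115, 0], [0.004, 0.074, 0, 0.136, -0.404, 0.154, 0], [0.005, 0.092, 0, 0.17, -0.505, 0.192, 0]]]'

```text
time_s: 4.88
eef_pos: [0.5558, 0.2498, 0.2278]
eef_rot: [-0.166, 0.837, 0.284, 0.437]
wrist_force: [0.3, 0.9, -1.9]
opening: 0.571
grasp_force: 62.3
```

```bash
python3 - <<'E'
from h import *
o=get_obs();print(o['q'].round(3))
go(39.6,30,[.542,.2445,.24])
E
```

```text
[-0.103 -0.12   2.239  1.277  0.662 -0.117]
tcp [0.5573 0.2572 0.2285] shift [0.0016 0.0074 0.0007] rv [ 0.0241 -0.0765  0.0203] rows 0.7
```

Call:
carry_out --plan '[[[0.0015, 0.0074, 0.0007, 0.024, -0.0765, 0.02, 0], [0.0015, 0.0074, 0.0007, 0.024, -0.0765, 0.02, 0], [0.0015, 0.0074, 0.0007, 0.024, -0.0765, 0.02, 0], [0.0015, 0.0074, 0.0007, 0.024, -0.0765, 0.02, 0], [0.0015, 0.0074, 0.0007, 0.024, -0.0765, 0.02, 0]]]'

```text
time_s: 5.3
eef_pos: [0.5584, 0.2567, 0.2293]
eef_rot: [-0.169, 0.816, 0.293, 0.469]
wrist_force: [0.7, -0.7, -1.5]
opening: 0.568
grasp_force: 62.3
```

```bash
python3 - <<'E'
from h import *
go(39.6,30,[.542,.2445,.24])
for n in ('side','top'):
    c=shot(n,'c_'+n); P=cloud(c); ok=(c['z_map']>0)&(np.hypot(P[...,0]-.542,P[...,1]-.2445)<.05)&(P[...,2]>.1)
    hsv=cv2.cvtColor(c['pixels'],cv2.COLOR_RGB2HSV)
    for k,(lo,hi) in {'red':((0,150,50),(8,255,255)),'blue':((100,120,30),(125,255,255)),'white':((0,0,130),(180,70,255))}.items():
        q=P[(cv2.inRange(hsv,lo,hi)>0)&ok]
        if len(q)>20: print(n,k,len(q),q.min(0).round(3),q.max(0).round(3),q.mean(0).round(3))
a=cv2.imread('pics/c_side.png')[150:420,60:380];b=cv2.imread('pics/c_top.png')[80:350,60:380]
cv2.imwrite('pics/c.png',np.hstack([a,b]))
E
```

```text
tcp [0.5573 0.2572 0.2285] shift [-0.001   0.0005 -0.0008] rv [ 0.0005 -0.0032  0.0009] rows 0.0
side red 394 [0.496 0.23  0.264] [0.563 0.264 0.302] [0.541 0.251 0.296]
side blue 868 [0.514 0.213 0.163] [0.559 0.273 0.274] [0.531 0.26  0.225]
side white 62 [0.519 0.23  0.242] [0.564 0.277 0.281] [0.547 0.266 0.273]
top red 389 [0.53  0.231 0.27 ] [0.567 0.264 0.303] [0.547 0.246 0.299]
```

View pics/c.png

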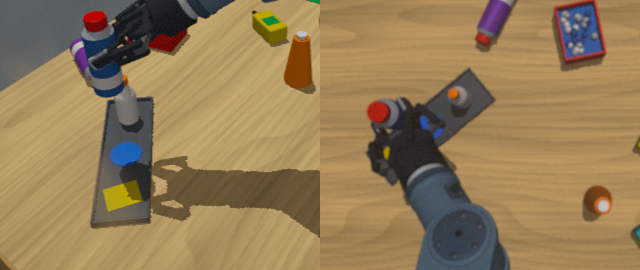

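Call:
carry_out --plan '[[[-0.005, -0.003, -0.035, 0, 0, 0, 0], [-0.005, -0.003, -0.07, 0, 0, 0, 0], [-0.005, -0.003, -0.1, 0, 0, 0, 0], [-0.005, -0.003, -0.125, 0, 0, 0, 0], [-0.005, -0.003, -0.14, 0, 0, 0, 0]]]'

```text
time_s: 5.82
eef_pos: [0.5525, 0.2534, 0.0861]
eef_rot: [-0.17, 0.817, 0.292, 0.468]
wrist_force: [-0.4, -0.2, -2.6]
opening: 0.57
grasp_force: 62.5
```

```bash
python3 - <<'E'
from h import *
o=get_obs();print(o['q'].round(3));go(39.6,30,[.537,.2415,.100])
for n in ('side','top'):
    c=shot(n); P=cloud(c); ok=(c['z_map']>0)&(np.hypot(P[...,0]-.542,P[...,1]-.2445)<.045)&(P[...,2]>.013)
    hsv=cv2.cvtColor(c['pixels'],cv2.COLOR_RGB2HSV)
    for k,(lo,hi) in {'red':((0,150,50),(8,255,255)),'blue':((100,120,30),(125,255,255)),'white':((0,0,130),(180,70,255))}.items():
        q=P[(cv2.inRange(hsv,lo,hi)>0)&ok]
        if len(q)>20: print(n,k,len(q),q.min(0).round(3),q.max(0).round(3),q.mean(0).round(3))
    m=(cv2.inRange(hsv,(0,150,50),(8,255,255))>0)&ok
    q=P[m]; q=q[q[:,2]>np.percentile(q[:,2],50)-.004]; r=cv2.minEnclosingCircle((q[:,:2]*1000).astype(np.float32)); print('cap',r, q[:,2].mean())
E
```

```text
[-0.119  0.31   2.284  1.944  0.737 -0.97 ]
tcp [0.5523 0.2542 0.0885] shift [-0.0001  0.0008  0.0024] rv [ 0.0009 -0.0064  0.0018] rows 0.1
side red 344 [0.522 0.226 0.139] [0.558 0.261 0.159] [0.536 0.247 0.154]
side blue 613 [0.502 0.228 0.015] [0.552 0.273 0.129] [0.525 0.257 0.08 ]
side white 220 [0.511 0.227 0.037] [0.562 0.275 0.155] [0.531 0.26  0.088]
cap ((540.4005126953125, 242.9681396484375), 18.015703201293945) 0.15657661045681504
top red 253 [0.525 0.228 0.142] [0.556 0.26  0.157] [0.54  0.243 0.154]
cap ((540.3299560546875, 244.28843688964844), 16.970169067382812) 0.15403314495859619
```

Call:
carry_out --plan '[[[0.001, 0.001, -0.004, 0, 0, 0, 0], [0.001, 0.001, -0.006, 0, 0, 0, 0], [0.001, 0.001, -0.008, 0, 0, 0, 0], [0.001, 0.001, -0.009, 0, 0, 0, 0], [0.001, 0.001, -0.01, 0, 0, 0, 0]]]'

```text
time_s: 6.33
eef_pos: [0.5546, 0.2549, 0.0798]
eef_rot: [-0.169, 0.815, 0.293, 0.47]
wrist_force: [0.2, -1.0, -1.9]
opening: 0.57
grasp_force: 62.5
```

Call:
carry_out --plan '[[[0, 0, -0.0004, 0, 0, 0, 0], [0, 0, -0.0008, 0, 0, 0, 0], [0, 0, -0.0012, 0, 0, 0, 0], [0, 0, -0.0016, 0, 0, 0, 0], [0, 0, -0.002, 0, 0, 0, 0]]]'

```text
time_s: 6.75
eef_pos: [0.5541, 0.2548, 0.0768]
eef_rot: [-0.17, 0.816, 0.293, 0.469]
wrist_force: [-0.1, 0.3, -1.9]
opening: 0.569
grasp_force: 62.5
```

Call:
carry_out --plan '[[[0, 0, -0.0005, 0, 0, 0, 0], [0, 0, -0.001, 0, 0, 0, 0], [0, 0, -0.0015, 0, 0, 0, 0], [0, 0, -0.002, 0, 0, 0, 0], [0, 0, -0.002, 0, 0, 0, 0]]]'

```text
time_s: 7.17
eef_pos: [0.554, 0.2548, 0.0747]
eef_rot: [-0.17, 0.816, 0.293, 0.469]
wrist_force: [-0.3, 0.0, -1.4]
opening: 0.568
grasp_force: 62.5
```

```bash
python3 - <<'E'
from h import *
go(39.6,30,[.537,.2415,.086]); print(get_obs()['wrist_force'])
for n in ('side','top'):
    c=shot(n); P=cloud(c); ok=(c['z_map']>0)&(np.hypot(P[...,0]-.542,P[...,1]-.2445)<.045)&(P[...,2]>.013)
    m=(cv2.inRange(cv2.cvtColor(c['pixels'],cv2.COLOR_RGB2HSV),(0,150,50),(8,255,255))>0)&ok
    q=P[m]; q=q[q[:,2]>np.percentile(q[:,2],50)-.004]; r=cv2.minEnclosingCircle((q[:,:2]*1000).astype(np.float32)); print('cap',r, q[:,2].mean())
E
```

```text
tcp [0.5523 0.2542 0.0745] shift [-0.0016 -0.0006 -0.0002] rv [-0.     -0.0037  0.0009] rows 0.0
[-0.32653933  0.03777464 -1.35345214]
cap ((540.631591796875, 246.11187744140625), 17.085588455200195) 0.14525104002923633
cap ((542.332763671875, 246.19601440429688), 16.878324508666992) 0.14507926367035034
```

Call:
carry_out --plan '[[[0, -0.0015, -0.0003, 0, 0, 0, 0], [0, -0.0015, -0.0006, 0, 0, 0, 0], [0, -0.0015, -0.001, 0, 0, 0, 0], [0, -0.0015, -0.0013, 0, 0, 0, 0], [0, -0.0015, -0.0013, 0, 0, 0, 0]]]'

```text
time_s: 7.68
eef_pos: [0.554, 0.2533, 0.0734]
eef_rot: [-0.17, 0.816, 0.293, 0.469]
wrist_force: [-0.5, -0.4, -1.2]
opening: 0.568
grasp_force: 62.5
```

Call:
carry_out --plan '[[[0, 0, -0.0002, 0, 0, 0, 0], [0, 0, -0.0004, 0, 0, 0, 0], [0, 0, -0.0006, 0, 0, 0, 0], [0, 0, -0.0008, 0, 0, 0, 0], [0, 0, -0.001, 0, 0, 0, 0]]]'

```text
time_s: 8.1
eef_pos: [0.5542, 0.2534, 0.0727]
eef_rot: [-0.17, 0.816, 0.293, 0.469]
wrist_force: [-1.8, -0.0, 1.0]
opening: 0.57
grasp_force: 62.4
```

Call:
carry_out --plan '[[[0, 0, -0.0003, 0, 0, 0, 0], [0, 0, -0.0005, 0, 0, 0, 0], [0, 0, -0.0005, 0, 0, 0, 0.65], [0, 0, -0.0005, 0, 0, 0, 0.75], [0, 0, -0.0005, 0, 0, 0, 0.8]]]'

```text
time_s: 8.52
eef_pos: [0.5542, 0.2533, 0.072]
eef_rot: [-0.17, 0.816, 0.293, 0.469]
wrist_force: [-0.6, -0.2, 0.3]
opening: 0.8
grasp_force: 0.0
```

Call:
carry_out --plan '[[[0, 0, 0, 0, 0, 0, 0.8], [-0.006, -0.005, 0.005, 0, 0, 0, 0.8], [-0.02, -0.0165, 0.015, 0, 0, 0, 0.8], [-0.04, -0.033, 0.03, 0, 0, 0, 0.8], [-0.06, -0.05, 0.045, 0, 0, 0, 0.8]]]'

```text
time_s: 8.93
eef_pos: [0.4929, 0.2035, 0.1167]
eef_rot: [-0.17, 0.816, 0.293, 0.468]
wrist_force: [-0.8, 1.1, 1.0]
opening: 0.799
grasp_force: 0.0
```

```bash
python3 - <<'E'
from h import *
for n in ('side','top'):
    c=shot(n); P=cloud(c); ok=(c['z_map']>0)&(np.hypot(P[...,0]-.542,P[...,1]-.2445)<.045)&(P[...,2]>.013)
    m=(cv2.inRange(cv2.cvtColor(c['pixels'],cv2.COLOR_RGB2HSV),(0,150,50),(8,255,255))>0)&ok
    q=P[m]; q=q[q[:,2]>np.percentile(q[:,2],50)-.004]; r=cv2.minEnclosingCircle((q[:,:2]*1000).astype(np.float32)); print('cap',r, q[:,2].mean())
print(get_obs()['q'].round(3))
# oil re-measure
c=shot('top');P=cloud(c).reshape(-1,3)[c['z_map'].ravel()>0]
for zl in (.034,.013):
    q=P[(np.hypot(P[:,0]-.535,P[:,1]+.255)<.09)&(P[:,2]>zl)&(P[:,2]<.06)]
    r=cv2.minAreaRect((q[:,:2]*1000).astype(np.float32)); print(r,np.median(q[:,2]))
a=np.array([np.cos(D(-29.1)),np.sin(D(-29.1)),0]); u=q@a; v=q@np.array([-a[1],a[0],0])
print('along',u.min(),u.max(),'across',np.percentile(v,[1,99]))
go(-29.1,135,[.50,-.235,.15])
E
```

```text
cap ((539.5493774414062, 242.87742614746094), 18.005197525024414) 0.1431030164157299
cap ((542.0100708007812, 244.8899688720703), 16.893903732299805) 0.14286284864561766
[-0.337  0.076  2.461  1.685  0.84  -0.86 ]
((524.17724609375, -249.90908813476562), (50.43032455444336, 94.67852783203125), 59.751869201660156) 0.03799591188328694
((537.238037109375, -257.076416015625), (50.95718002319336, 124.68621826171875), 60.80189514160156) 0.03752530609729465
along 0.5321025406180458 0.6567895583513559 across [0.01242603 0.06162884]
tcp [ 0.4858 -0.2271  0.1337] shift [-0.0087 -0.429   0.0154] rv [-0.1712  1.9073 -0.8282] rows 16.7
```

```bash
cat > kin.py <<'E'
from h import *
from scipy.optimize import least_squares
Ry=lambda a:Rn.from_euler('y',a).as_matrix(); Rz=lambda a:Rn.from_euler('z',a).as_matrix()
def fk(q,k,s4=1):
    a1,d1,L2,a3,L3,L6=k; R=Rz(q[0]); p=R@[a1,0,d1]; R=R@Ry(q[1]); p=p+R@[0,0,L2]; R=R@Ry(q[2]); p=p+R@[a3,0,L3]
    R=R@Rz(s4*q[3])@Ry(q[4]); return p+R@[0,0,L6], R
data=[([-1.433,.182,1.608,0,1.354],[.194,-.541,.230]),([-.256,.564,1.273,-.111,1.819],[.5549,-.0589,.1899]),
([-.103,-.12,2.239,1.277,.662],[.5558,.2498,.2278]),([-.119,.310,2.284,1.944,.737],[.5525,.2534,.0861]),([-.337,.076,2.461,1.685,.84],[.4929,.2035,.1167])]
K={}
for s4 in(1,-1):
    r=least_squares(lambda k:np.concatenate([fk(q,k,s4)[0]-p for q,p in data]),[0,.3,.4,0,.4,.2]); K[s4]=r.x
    print(s4,r.x.round(3),np.abs(r.fun).max().round(4))
s4=min(K,key=lambda s:sum(np.linalg.norm(fk(q,K[s],s)[0]-p) for q,p in data)); k=K[s4]
lo=np.array([-2.99,-.89,.3,-1.14,0]);hi=np.array([2.99,2.07,2.58,4.28,2.63])
def ik(phi,p,G,off=.023):
    d=Rt(phi,p)[:,2]; t=np.array(G)+off*d; best=None
    for g in np.random.default_rng(0).uniform(lo,hi,(30,5)):
        r=least_squares(lambda q:np.r_[fk(q,k,s4)[0]-t,.3*(fk(q,k,s4)[1][:,2]-d)],g,bounds=(lo,hi))
        if best is None or r.cost<best.cost-1e-9: best=r
    return best.x.round(2),np.sqrt(best.cost).round(4)
E
python3 - <<'E'
from kin import *
print('grasp',ik(-29.3,135,[.535,-.256,.027]))
for t in (30,40,45,50): print(t,'place-35',ik(-35.4,t,[.4807,.3175,.066]),'144',ik(144.6,t,[.4807,.3175,.066]))
E
```

```text
1 [-0.166  0.375  0.61   0.13   0.671  0.474] 0.1271
-1 [ 0.788  0.02  -0.38  -0.13  -0.227 -0.423] 0.1391
grasp (array([-0.47,  0.97,  0.98,  0.03,  1.97]), np.float64(0.0))
30 place-35 (array([ 1.28,  0.64,  1.74, -0.98,  1.4 ]), np.float64(0.0)) 144 (array([0.11, 0.89, 1.25, 0.65, 1.85]), np.float64(0.0))
40 place-35 (array([ 1.2 ,  0.53,  1.77, -0.89,  1.28]), np.float64(0.0)) 144 (array([0.15, 0.78, 1.33, 0.57, 1.72]), np.float64(0.0))
45 place-35 (array([ 1.16,  0.48,  1.78, -0.83,  1.22]), np.float64(0.0)) 144 (array([0.18, 0.72, 1.37, 0.53, 1.65]), np.float64(0.0))
50 place-35 (array([ 1.1 ,  0.44,  1.79, -0.76,  1.17]), np.float64(0.0)) 144 (array([0.21, 0.67, 1.41, 0.49, 1.58]), np.float64(0.0))
```

```bash
cat > kin.py <<'E'
from h import *
from scipy.optimize import least_squares
Ry=lambda a:Rn.from_euler('y',a).as_matrix(); Rz=lambda a:Rn.from_euler('z',a).as_matrix(); Rx=lambda a:Rn.from_euler('x',a).as_matrix()
def fk(q,k,s=(1,0)):
    a1,e1,d1,L2,a3,L3,e2,L6,x6=k; R=Rz(q[0]); p=R@[a1,e1,d1]; R=R@Ry(q[1]); p=p+R@[0,0,L2]; R=R@Ry(q[2]); p=p+R@[a3,0,L3]
    s4,m=s
    if m==0: R=R@Rz(s4*q[3]); p=p+R@[x6,e2,0]; R=R@Ry(q[4])
    elif m==1: R=R@Rx(s4*q[3]); p=p+R@[x6,e2,0]; R=R@Ry(q[4])
    elif m==2: R=R@Ry(q[4]); p=p+R@[x6,e2,0]; R=R@Rx(s4*q[3])
    return p+R@[0,0,L6], R
data=[([-1.433,.182,1.608,0,1.354],[.194,-.541,.230],[-.001,.985,.171,0]),([-.256,.564,1.273,-.111,1.819],[.5549,-.0589,.1899],[-.005,.965,-.02,-.26]),
([-.103,-.12,2.239,1.277,.662],[.5558,.2498,.2278],[-.166,.837,.284,.437]),([-.119,.310,2.284,1.944,.737],[.5525,.2534,.0861],[-.17,.817,.292,.468]),([-.337,.076,2.461,1.685,.84],[.4929,.2035,.1167],[-.17,.816,.293,.468])]
zq=lambda w:Rn.from_quat([w[1],w[2],w[3],w[0]]).as_matrix()[:,2]
def res(k,s): return np.concatenate([np.r_[(lambda f:(f[0]-p))(fk(q,k,s))] for q,p,w in data])
if __name__=='__main__':
  for s in [(1,0),(-1,0),(1,1),(-1,1),(1,2),(-1,2)]:
    ze=[np.round(fk(q,[0]*9,s)[1][:,2]-zq(w),2).tolist() for q,p,w in data]
    r=least_squares(lambda k:np.r_[res(k,s),1e-4*k],[0,.1,.3,.4,0,.4,0,.2,0]); print(s,r.x.round(3),np.abs(r.fun).max().round(4),ze)
E
python3 kin.py
```

```text
(1, 0) [-0.003  0.117  0.314  0.44   0.086  0.517  0.     0.32  -0.   ] 0.0012 [[0.0, 0.0, 0.0], [0.0, 0.0, -0.0], [0.0, -0.0, -0.0], [-0.0, 0.0, -0.0], [0.0, -0.0, 0.0]]
(-1, 0) [ 0.317  0.205 -0.006  0.539  0.263  0.116 -0.102  0.359 -0.361] 0.049 [[0.0, 0.0, 0.0], [0.05, 0.21, -0.0], [-0.12, -1.17, -0.0], [-0.15, -1.24, -0.0], [-0.49, -1.4, 0.0]]
(1, 1) [ 0.353  0.242  0.285 -0.127 -0.033  0.229 -0.129 -0.096  0.009] 0.0686 [[0.0, 0.0, 0.0], [0.02, 0.08, -0.01], [-0.84, -1.26, -0.08], [-1.46, -1.15, 0.39], [-1.5, -0.96, 0.14]]
(-1, 1) [ 0.156  0.133 -0.088  0.367 -0.151  0.278 -0.038  0.273 -0.152] 0.0467 [[0.0, 0.0, 0.0], [0.03, 0.13, -0.01], [-0.68, 0.24, -0.08], [-1.29, 0.22, 0.39], [-1.06, 0.29, 0.14]]
(1, 2) [ 0.538  0.05   0.308 -0.114  0.173 -0.102  0.071 -0.207 -0.163] 0.0704 [[0.0, 0.0, 0.0], [0.06, 0.21, -0.0], [-0.63, -1.49, 0.29], [-0.71, -1.48, 0.86], [-0.97, -1.5, 0.61]]
(-1, 2) [-0.052  0.055  0.137  0.269 -0.177  0.53   0.055  0.226 -0.018] 0.0328 [[0.0, 0.0, 0.0], [0.0, -0.0, -0.0], [-0.44, 0.42, 0.29], [-0.49, 0.37, 0.86], [-0.31, 0.38, 0.61]]
```

```bash
cat >> kin.py <<'E'
k=[-.003,.117,.314,.44,.086,.517,0,.32,0]
lo=np.array([-2.99,-.89,.3,-1.14,0]);hi=np.array([2.99,2.07,2.58,4.28,2.63])
def ik(phi,p,G,off=.023,n=25):
    R=Rt(phi,p); d=R[:,2]; t=np.array(G)+off*d; out=[]
    for g in np.random.default_rng(0).uniform(lo,hi,(n,5)):
        r=least_squares(lambda q:np.r_[fk(q,k)[0]-t,.3*(fk(q,k)[1][:,2]-d)],g,bounds=(lo,hi))
        if r.cost<1e-6 and not any(np.abs(r.x-o[0]).max()<.05 for o in out):
            M=fk(r.x,k)[1].T@R; out.append((r.x.round(2),round(np.arctan2(M[1,0],M[0,0])-Q0,2)))
    return out
o=get_obs(); w=o['eef_rot']; M=fk(o['q'],k)[1].T@Rn.from_quat([w[1],w[2],w[3],w[0]]).as_matrix(); Q0=np.arctan2(M[1,0],M[0,0])-o['q'][5]
E
python3 - <<'E'
from kin import *
print('Q0',Q0,'grasp',ik(-29.3,135,[.535,-.256,.027]))
for t in (30,40,45,50,60): print(t,'place-35',ik(-35.4,t,[.4807,.3175,.066]),'144',ik(144.6,t,[.4807,.3175,.066]))
E
```

```text
Q0 1.5707963267948968 grasp [(array([-0.61,  1.02,  1.02, -0.07,  1.89]), np.float64(1.48))]
30 place-35 [] 144 [(array([0.07, 0.89, 1.33, 0.6 , 1.81]), np.float64(-1.02))]
40 place-35 [(array([ 0.77,  0.55,  1.82, -1.14,  0.98]), np.float64(-2.54))] 144 [(array([0.1 , 0.79, 1.4 , 0.53, 1.67]), np.float64(-1.0))]
45 place-35 [(array([ 0.74,  0.51,  1.83, -1.04,  0.93]), np.float64(-2.64))] 144 [(array([0.12, 0.74, 1.43, 0.5 , 1.6 ]), np.float64(-0.98))]
50 place-35 [(array([ 0.7 ,  0.48,  1.83, -0.93,  0.89]), np.float64(-2.76))] 144 [(array([0.14, 0.69, 1.47, 0.46, 1.53]), np.float64(-0.96))]
60 place-35 [(array([ 0.62,  0.43,  1.82, -0.69,  0.84]), np.float64(-3.01))] 144 [(array([0.18, 0.6 , 1.54, 0.37, 1.39]), np.float64(-0.91))]
```

```bash
cat >> kin.py <<'E'
Z=Rz(np.pi)
def full(q): 
    p,R=fk(q,k); return p,R@Rz(q[5]+Q0)
def path(q0,q1,n):
    """print, per call, shift and rotvec between joint-interpolated poses, and TCP"""
    q0,q1=np.array(q0),np.array(q1); f=np.linspace(0,1,n+1)
    for a,b in zip(f[:-1],f[1:]):
        p0,R0=full(q0+a*(q1-q0)); p1,R1=full(q0+b*(q1-q0)); rv=Rn.from_matrix(R1@R0.T).as_rotvec()
        print((p1-p0).round(3),rv.round(3),'rows',round(max(np.linalg.norm(p1-p0)/.0417,np.linalg.norm(rv)/.125,(abs((b-a)*(q1-q0))/np.array([2.57,2.57,3.01,3.14,3.14,3.14])/.7*12).max()),1),'tcp',p1.round(3),'z',R1[:,2].round(2))
E
python3 - <<'E'
from kin import *
q=get_obs()['q']; print(q.round(2), full(q)[0], get_obs()['eef_pos'])
g=ik(-29.3,135,np.array([.535,-.256,.027])-.1*Rt(-29.3,135)[:,2],n=40); print(g)
G=np.r_[g[0][0],g[0][1]-np.pi]; path(q,G,5)
h=ik(-35.4,45,[.4807,.3175,.26],n=40); print(h)
l=ik(-29.3,135,[.535,-.256,.2],n=40); print(l)
if h and l: print('transport'); path(np.r_[l[0][0],l[0][1]-np.pi],np.r_[h[0][0],h[0][1]+np.pi],5)
E
```

```text
[-0.34  0.08  2.46  1.69  0.84 -0.86] [0.49326008 0.20234958 0.11781975] [0.49453301 0.20189329 0.11831866]
[(array([-0.6 ,  1.09,  0.74, -0.07,  2.1 ]), np.float64(1.47))]
[ 0.08  -0.012  0.027] [-0.158 -0.215  0.457] rows 4.2 tcp [0.573 0.19  0.145] z [ 0.48  0.74 -0.48]
[ 0.035 -0.061 -0.014] [-0.158 -0.125  0.439] rows 3.9 tcp [0.609 0.129 0.131] z [ 0.2   0.8  -0.56]
[ 0.007 -0.113 -0.034] [-0.152 -0.015  0.399] rows 3.4 tcp [0.616 0.016 0.097] z [-0.1   0.73 -0.68]
[-0.011 -0.148 -0.025] [-0.142  0.1    0.323] rows 3.6 tcp [ 0.605 -0.131  0.073] z [-0.38  0.55 -0.74]
[-0.023 -0.148  0.004] [-0.127  0.195  0.205] rows 3.6 tcp [ 0.582 -0.28   0.077] z [-0.62  0.35 -0.7 ]
[(array([ 0.74,  0.19,  1.77, -0.86,  1.15]), np.float64(-3.0))]
[(array([-0.61,  0.8 ,  1.01, -0.08,  2.11]), np.float64(1.46))]
transport
[ 0.027  0.104 -0.004] [-0.429 -0.016  0.057] rows 3.5 tcp [ 0.549 -0.145  0.183] z [-0.61 -0.02 -0.79]
[0.014 0.101 0.005] [-0.359 -0.191  0.068] rows 3.3 tcp [ 0.563 -0.043  0.189] z [-0.44 -0.35 -0.83]
[0.002 0.107 0.014] [-0.22  -0.32   0.093] rows 3.2 tcp [0.565 0.064 0.203] z [-0.13 -0.56 -0.82]
[-0.018  0.119  0.02 ] [-0.041 -0.37   0.131] rows 3.2 tcp [0.547 0.183 0.223] z [ 0.24 -0.58 -0.77]
[-0.052  0.128  0.022] [ 0.136 -0.33   0.177] rows 3.3 tcp [0.495 0.31  0.244] z [ 0.58 -0.41 -0.71]
```

Call:
carry_out --plan '[[[-0.02, -0.016, 0.015, 0, 0, 0, 0.8], [-0.04, -0.03, 0.035, 0, 0, 0, 0.8], [-0.05, -0.05, 0.07, 0, 0, 0, 1], [-0.05, -0.06, 0.1, 0, 0, 0, 1], [-0.05, -0.06, 0.13, 0, 0, 0, 1]]]'

```text
time_s: 9.5
eef_pos: [0.4439, 0.1421, 0.2479]
eef_rot: [-0.169, 0.817, 0.292, 0.468]
wrist_force: [2.1, -0.5, 0.9]
opening: 1.001
grasp_force: 0.0
```

```bash
python3 - <<'E'
from kin import *
q=get_obs()['q']; print(q.round(2), get_obs()['eef_pos'])
l=ik(-29.3,135,[.56,-.27,.2],n=40); print(l)
path(q,np.r_[l[0][0],l[0][1]-np.pi],5)
E
```

```text
[-0.67 -0.6   2.54  1.13  1.21 -0.23] [0.44385219 0.14205682 0.24789326]
[(array([-0.61,  0.87,  0.9 , -0.08,  2.15]), np.float64(1.46))]
[ 0.023 -0.048  0.026] [-0.254 -0.02   0.412] rows 3.9 tcp [0.466 0.096 0.274] z [ 0.43  0.63 -0.65]
[ 0.022 -0.077  0.   ] [-0.173  0.006  0.417] rows 3.6 tcp [0.489 0.018 0.274] z [ 0.16  0.63 -0.76]
[ 0.021 -0.096 -0.019] [-0.091  0.047  0.401] rows 3.3 tcp [ 0.51  -0.078  0.255] z [-0.12  0.57 -0.81]
[ 0.019 -0.1   -0.032] [-0.017  0.095  0.359] rows 3.0 tcp [ 0.529 -0.177  0.223] z [-0.39  0.46 -0.8 ]
[ 0.016 -0.087 -0.039] [0.045 0.141 0.292] rows 2.6 tcp [ 0.545 -0.265  0.184] z [-0.61  0.35 -0.71]
```

Clear path; follow it, merging slightly.

Call:
carry_out --plan '[[[0.006, -0.012, 0.006, -0.064, -0.005, 0.103, 1], [0.012, -0.024, 0.013, -0.127, -0.01, 0.206, 1], [0.018, -0.036, 0.02, -0.19, -0.015, 0.309, 1], [0.023, -0.048, 0.026, -0.254, -0.02, 0.412, 1], [0.023, -0.048, 0.026, -0.254, -0.02, 0.412, 1]]]'

```text
time_s: 9.92
eef_pos: [0.471, 0.0926, 0.2764]
eef_rot: [-0.152, 0.747, 0.514, 0.393]
wrist_force: [0.4, 0.4, -0.0]
opening: 0.998
grasp_force: 0.0
```

Call:
carry_out --plan '[[[0.005, -0.019, 0, -0.043, 0.001, 0.104, 1], [0.011, -0.038, 0, -0.086, 0.003, 0.208, 1], [0.016, -0.058, 0, -0.13, 0.005, 0.313, 1], [0.022, -0.077, 0, -0.173, 0.006, 0.417, 1], [0.022, -0.077, 0, -0.173, 0.006, 0.417, 1]]]'

```text
time_s: 10.33
eef_pos: [0.4921, 0.0162, 0.2728]
eef_rot: [-0.169, 0.637, 0.688, 0.304]
wrist_force: [0.2, -0.8, -0.0]
opening: 0.997
grasp_force: 0.0
```

Call:
carry_out --plan '[[[0.005, -0.024, -0.005, -0.023, 0.012, 0.1, 1], [0.01, -0.048, -0.01, -0.046, 0.024, 0.2, 1], [0.016, -0.072, -0.014, -0.068, 0.035, 0.3, 1], [0.021, -0.096, -0.019, -0.091, 0.047, 0.401, 1], [0.021, -0.096, -0.019, -0.091, 0.047, 0.401, 1]]]'

```text
time_s: 10.75
eef_pos: [0.5117, -0.079, 0.2513]
eef_rot: [-0.215, 0.502, 0.809, 0.218]
wrist_force: [-0.9, 0.7, -0.7]
opening: 0.999
grasp_force: 0.0
```

Call:
carry_out --plan '[[[0.005, -0.025, -0.008, -0.004, 0.024, 0.09, 1], [0.01, -0.05, -0.016, -0.008, 0.048, 0.18, 1], [0.014, -0.075, -0.024, -0.012, 0.072, 0.27, 1], [0.019, -0.1, -0.032, -0.017, 0.095, 0.359, 1], [0.019, -0.1, -0.032, -0.017, 0.095, 0.359, 1]]]'

```text
time_s: 11.17
eef_pos: [0.5293, -0.1779, 0.2171]
eef_rot: [-0.286, 0.361, 0.876, 0.146]
wrist_force: [-0.0, 0.1, -1.3]
opening: 1.001
grasp_force: 0.0
```

Call:
carry_out --plan '[[[0.004, -0.022, -0.01, 0.011, 0.035, 0.073, 1], [0.008, -0.044, -0.02, 0.022, 0.07, 0.146, 1], [0.012, -0.066, -0.03, 0.033, 0.105, 0.22, 1], [0.016, -0.087, -0.039, 0.045, 0.141, 0.292, 1], [0.016, -0.087, -0.039, 0.045, 0.141, 0.292, 1]]]'

```text
time_s: 11.58
eef_pos: [0.5442, -0.2637, 0.1763]
eef_rot: [-0.374, 0.232, 0.893, 0.098]
wrist_force: [-0.7, 0.0, -1.1]
opening: 0.999
grasp_force: 0.0
```

```bash
cat >> h.py <<'E'
def gof(phi,p,G,back=0,off=.023):
    """as go, with the tool turned half round about its z"""
    o=get_obs(); q=o['eef_rot']; R0=Rn.from_quat([q[1],q[2],q[3],q[0]]).as_matrix()
    R=Rt(phi,p)@np.diag([-1,-1,1]); t=np.asarray(G)+(off-back)*R[:,2]; s=t-o['eef_pos']; rv=Rn.from_matrix(R@R0.T).as_rotvec()
    print('tcp',t.round(4),'shift',s.round(4),'rv',rv.round(4))
E
python3 - <<'E'
from h import *
print(get_obs()['q'].round(2)); gof(-29.3,135,[.535,-.256,.027],.1)
c=shot('wrist'); P=cloud(c); Q=P[(c['z_map']>0)&(np.hypot(P[...,0]-.535,P[...,1]+.255)<.09)]
q=Q[(Q[:,2]>.034)&(Q[:,2]<.05)]; print(len(q),cv2.minAreaRect((q[:,:2]*1000).astype(np.float32)),np.median(q[:,2]))
q=Q[(Q[:,2]>.012)&(Q[:,2]<.05)]; print(len(q),cv2.minAreaRect((q[:,:2]*1000).astype(np.float32)))
E
```

```text
[-0.61  0.88  0.9  -0.08  2.15 -1.69]
tcp [ 0.5825 -0.2826  0.0814] shift [ 0.0383 -0.019  -0.0948] rv [-0.0056 -0.0065 -0.0012]
4767 ((525.9620971679688, -253.41441345214844), (50.02031707763672, 94.059814453125), 60.67389678955078) 0.03908935357744786
5468 ((535.109619140625, -258.5533142089844), (50.02031707763672, 115.04415130615234), 60.67389678955078)
```

Call:
carry_out --plan '[[[0.01, -0.005, -0.03, 0, 0, 0, 1], [0.02, -0.01, -0.06, 0, 0, 0, 1], [0.03, -0.015, -0.08, 0, 0, 0, 1], [0.038, -0.02, -0.095, -0.005, -0.006, 0, 1], [0.038, -0.02, -0.095, -0.005, -0.006, 0, 1]]]'

```text
time_s: 12.05
eef_pos: [0.5825, -0.2825, 0.0851]
eef_rot: [-0.367, 0.235, 0.895, 0.097]
wrist_force: [-0.5, 0.1, -1.5]
opening: 1.003
grasp_force: 0.0
```

Call:
carry_out --plan '[[[-0.016, 0.009, -0.018, 0, 0, 0, 1], [-0.031, 0.0173, -0.035, 0, 0, 0, 1], [-0.046, 0.026, -0.053, 0, 0, 0, 1], [-0.055, 0.031, -0.063, 0, 0, 0, 1], [-0.055, 0.031, -0.063, 0, 0, 0, 1]]]'

```text
time_s: 12.47
eef_pos: [0.5257, -0.2507, 0.0252]
eef_rot: [-0.368, 0.235, 0.895, 0.096]
wrist_force: [-0.6, 0.2, -0.1]
opening: 1.002
grasp_force: 0.0
```

```bash
python3 - <<'E'
from h import *
gof(-29.3,135,[.5345,-.2569,.027])
E
```

```text
tcp [ 0.5203 -0.2489  0.0107] shift [-0.0054  0.0018 -0.0144] rv [0.0029 0.0045 0.0019]
```

Call:
carry_out --plan '[[[-0.003, 0.001, -0.007, 0, 0, 0, 1], [-0.0055, 0.0018, -0.013, 0.003, 0.004, 0.002, 1], [-0.0055, 0.0018, -0.013, 0.003, 0.004, 0.002, 1], [-0.0055, 0.0018, -0.013, 0.003, 0.004, 0.002, 0], [-0.0055, 0.0018, -0.013, 0.003, 0.004, 0.002, 0]]]'

```text
time_s: 12.88
eef_pos: [0.5232, -0.2522, 0.0125]
eef_rot: [-0.368, 0.234, 0.895, 0.095]
wrist_force: [-0.1, -0.1, -0.5]
opening: 0.75
grasp_force: 0.0
```

Call:
carry_out --plan '[[[0, 0, 0, 0, 0, 0, 0], [0, 0, 0, 0, 0, 0, 0], [0, 0, 0, 0, 0, 0, 0], [0, 0, 0, 0, 0, 0, 0], [0, 0, 0, 0, 0, 0, 0]]]'

```text
time_s: 13.3
eef_pos: [0.523, -0.2521, 0.0125]
eef_rot: [-0.368, 0.233, 0.895, 0.095]
wrist_force: [3.0, -1.3, 3.8]
opening: 0.58
grasp_force: 62.1
```

Call:
carry_out --plan '[[[0, 0, 0.03, 0, 0, 0, 0], [0, 0, 0.07, 0, 0, 0, 0], [0, 0, 0.11, 0, 0, 0, 0], [0, 0, 0.15, 0, 0, 0, 0], [0, 0, 0.18, 0, 0, 0, 0]]]'

```text
time_s: 13.72
eef_pos: [0.5228, -0.252, 0.1949]
eef_rot: [-0.368, 0.234, 0.895, 0.095]
wrist_force: [0.4, 1.1, -1.2]
opening: 0.58
grasp_force: 62.4
```

```bash
python3 - <<'E'
from kin import *
q=get_obs()['q']; print(q.round(2))
h=ik(-35.4,45,[.4807,.3175,.25],n=40); print(h)
path(q,np.r_[h[0][0],h[0][1]+np.pi],5)
E
```

```text
[-0.61  0.8   1.   -0.09  2.12 -1.69]
[(array([ 0.74,  0.2 ,  1.78, -0.87,  1.14]), np.float64(-2.98))]
[ 0.027  0.105 -0.008] [-0.432 -0.013  0.053] rows 3.5 tcp [ 0.549 -0.148  0.187] z [-0.61 -0.02 -0.79]
[0.014 0.102 0.002] [-0.362 -0.191  0.067] rows 3.3 tcp [ 0.563 -0.046  0.19 ] z [-0.44 -0.35 -0.82]
[0.002 0.107 0.011] [-0.222 -0.321  0.095] rows 3.2 tcp [0.565 0.061 0.2  ] z [-0.13 -0.57 -0.81]
[-0.018  0.119  0.017] [-0.041 -0.371  0.134] rows 3.2 tcp [0.547 0.18  0.217] z [ 0.24 -0.59 -0.77]
[-0.053  0.128  0.018] [ 0.139 -0.328  0.181] rows 3.4 tcp [0.494 0.308 0.235] z [ 0.58 -0.41 -0.7 ]
```

Call:
carry_out --plan '[[[0.007, 0.026, 0.005, -0.108, -0.003, 0.013, 0], [0.013, 0.052, 0.01, -0.216, -0.006, 0.026, 0], [0.02, 0.079, 0.015, -0.324, -0.01, 0.04, 0], [0.027, 0.105, 0.02, -0.432, -0.013, 0.053, 0], [0.027, 0.105, 0.02, -0.432, -0.013, 0.053, 0]]]'

```text
time_s: 14.13
eef_pos: [0.5511, -0.1388, 0.2133]
eef_rot: [-0.305, 0.279, 0.904, -0.109]
wrist_force: [-1.3, -0.5, -0.7]
opening: 0.58
grasp_force: 62.6
```

Call:
carry_out --plan '[[[0.003, 0.025, 0.007, -0.09, -0.048, 0.017, 0], [0.007, 0.051, 0.015, -0.181, -0.096, 0.034, 0], [0.01, 0.076, 0.022, -0.272, -0.143, 0.05, 0], [0.014, 0.102, 0.03, -0.362, -0.191, 0.067, 0], [0.014, 0.102, 0.03, -0.362, -0.191, 0.067, 0]]]'

```text
time_s: 14.55
eef_pos: [0.5635, -0.0375, 0.2431]
eef_rot: [-0.157, 0.308, 0.904, -0.25]
wrist_force: [-0.1, 0.8, -1.7]
opening: 0.58
grasp_force: 62.8
```

Call:
carry_out --plan '[[[0.0, 0.027, 0.003, -0.055, -0.08, 0.024, 0], [0.001, 0.053, 0.006, -0.111, -0.16, 0.048, 0], [0.001, 0.08, 0.008, -0.167, -0.24, 0.071, 0], [0.002, 0.107, 0.011, -0.222, -0.321, 0.095, 0], [0.002, 0.107, 0.011, -0.222, -0.321, 0.095, 0]]]'

```text
time_s: 14.97
eef_pos: [0.5634, 0.0684, 0.2522]
eef_rot: [0.035, 0.317, 0.899, -0.302]
wrist_force: [-0.3, -0.4, -1.8]
opening: 0.574
grasp_force: 62.9
```

Call:
carry_out --plan '[[[-0.004, 0.03, 0.004, -0.01, -0.093, 0.033, 0], [-0.009, 0.06, 0.008, -0.02, -0.186, 0.067, 0], [-0.013, 0.09, 0.012, -0.03, -0.279, 0.1, 0], [-0.018, 0.119, 0.017, -0.041, -0.371, 0.134, 0], [-0.018, 0.119, 0.017, -0.041, -0.371, 0.134, 0]]]'

```text
time_s: 15.38
eef_pos: [0.5445, 0.186, 0.2691]
eef_rot: [0.226, 0.306, 0.89, -0.252]
wrist_force: [-0.7, 0.1, -1.8]
opening: 0.575
grasp_force: 63.2
```

Call:
carry_out --plan '[[[-0.013, 0.032, 0.004, 0.035, -0.082, 0.045, 0], [-0.026, 0.064, 0.009, 0.07, -0.164, 0.09, 0], [-0.04, 0.096, 0.013, 0.105, -0.246, 0.136, 0], [-0.053, 0.128, 0.018, 0.139, -0.328, 0.181, 0], [-0.053, 0.128, 0.018, 0.139, -0.328, 0.181, 0]]]'

```text
time_s: 15.8
eef_pos: [0.4909, 0.3125, 0.2868]
eef_rot: [0.366, 0.277, 0.881, -0.114]
wrist_force: [0.2, -0.4, -1.7]
opening: 0.579
grasp_force: 63.5
```

```bash
python3 - <<'E'
from kin import *
print(get_obs()['q'].round(2)); gof(-35.4,45,[.4807,.3175,.25])
E
```

```text
[ 0.74  0.13  1.74 -0.83  1.2   0.07]
tcp [0.494  0.3081 0.2337] shift [ 0.003  -0.0045 -0.0531] rv [-0.0004  0.0029 -0.0087]
```

```bash
python3 - <<'E'
from kin import *
gof(-35.4,45,[.4735,.3226,.095]); print(ik(-35.4,45,[.4735,.3226,.067],n=40))
E
```

```text
tcp [0.4868 0.3132 0.0787] shift [-0.0042  0.0006 -0.2081] rv [-0.0004  0.0029 -0.0087]
[(array([ 0.75,  0.51,  1.83, -1.03,  0.94]), np.float64(-2.64))]
```

Call:
carry_out --plan '[[[-0.004, 0.0005, -0.04, 0, 0.003, -0.009, 0], [-0.004, 0.0005, -0.08, 0, 0.003, -0.009, 0], [-0.004, 0.0005, -0.12, 0, 0.003, -0.009, 0], [-0.004, 0.0005, -0.16, 0, 0.003, -0.009, 0], [-0.004, 0.0005, -0.195, 0, 0.003, -0.009, 0]]]'

```text
time_s: 16.22
eef_pos: [0.49, 0.3078, 0.0898]
eef_rot: [0.363, 0.284, 0.879, -0.12]
wrist_force: [0.5, -0.1, -1.7]
opening: 0.578
grasp_force: 63.5
```

```bash
python3 - <<'E'
from kin import *
print(get_obs()['q'].round(2)); gof(-35.4,45,[.4735,.3226,.075])
for n in ('side','top'):
    c=shot(n,'o_'+n); P=cloud(c); ok=(c['z_map']>0)&(np.hypot(P[...,0]-.481,P[...,1]-.318)<.045)&(P[...,2]>.013)
    hsv=cv2.cvtColor(c['pixels'],cv2.COLOR_RGB2HSV); m=(cv2.inRange(hsv,(22,120,60),(36,255,255))>0)&ok
    q=P[m]; print(n,len(q),q.min(0).round(3),q.max(0).round(3))
    t=q[q[:,2]>.085]; 
    if len(t)>10: print('top face',cv2.minAreaRect((t[:,:2]*1000).astype(np.float32)),t[:,2].mean())
    b=P[(cv2.inRange(hsv,(0,0,0),(180,255,60))>0)&ok&(P[...,2]>.12)]; print('dark',len(b), b.mean(0) if len(b) else '')
a=cv2.imread('pics/o_side.png')[150:420,60:380];b=cv2.imread('pics/o_top.png')[130:400,30:350]
cv2.imwrite('pics/o.png',np.hstack([a,b]))
E
```

```text
[ 0.74  0.44  1.83 -0.99  0.98  0.42]
tcp [0.4868 0.3132 0.0587] shift [-0.0032  0.0054 -0.031 ] rv [ 0.0038 -0.0036  0.0095]Traceback (most recent call last):
  File "<stdin>", line 6, in <module>
    return umr_minimum(a, axis, None, out, keepdims, initial, where)
ValueError: zero-size array to reduction operation minimum which has no identity
```

```bash
python3 - <<'E'
from kin import *
c=shot('top','o_top'); P=cloud(c); hsv=cv2.cvtColor(c['pixels'],cv2.COLOR_RGB2HSV); zz=c['z_map']>0
ok=zz&(np.hypot(P[...,0]-.481,P[...,1]-.318)<.06)&(P[...,2]>.03)
q=P[ok&(cv2.inRange(hsv,(20,100,40),(38,255,255))>0)]; print(len(q), q.mean(0) if len(q) else '')
c=shot('wrist','o_w')
a=cv2.imread('pics/o_side.png')[150:420,60:380];b=cv2.imread('pics/o_top.png')[130:400,30:350];d=cv2.resize(cv2.imread('pics/o_w.png'),(360,270))
cv2.imwrite('pics/o.png',np.vstack([np.hstack([a,b]),np.hstack([d,np.zeros((270,280,3),np.uint8)])]))
E
```

```text
713 [0.48246614 0.3036837  0.11304276]
```

View pics/o.png

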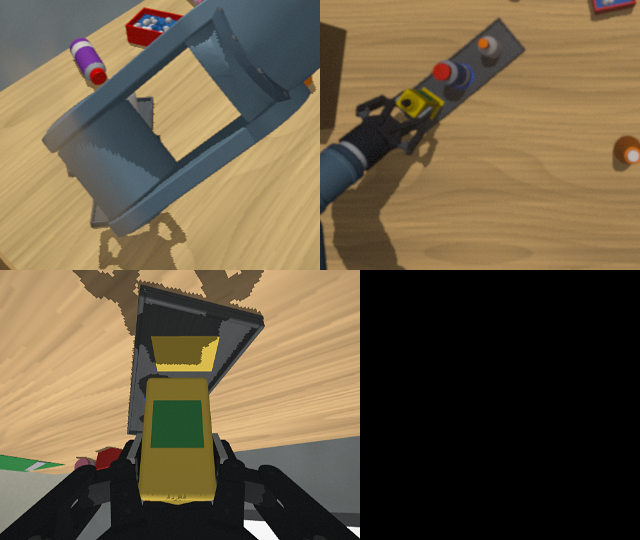

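```bash
cat > oil.py <<'E'
from kin import *
o=get_obs(); bot=o['eef_pos'][2]+.023*.707-.0635; print('bottom est',bot.round(4))
ax=np.array([np.cos(D(-35.4)),np.sin(D(-35.4)),0]); ay=np.array([-ax[1],ax[0],0])
for n in ('top','wrist'):
    c=shot(n); P=cloud(c); hsv=cv2.cvtColor(c['pixels'],cv2.COLOR_RGB2HSV); zz=c['z_map']>0
    ok=zz&(np.hypot(P[...,0]-.481,P[...,1]-.316)<.055)&(P[...,2]>max(bot,.012)+.0)
    q=P[ok&(cv2.inRange(hsv,(20,100,40),(38,255,255))>0)]
    if len(q)<30: print(n,len(q)); continue
    t=q[abs(q[:,2]-bot-.09)<.006]
    if len(t)>50:
        r=cv2.minAreaRect((t[:,:2]*1000).astype(np.float32)); print(n,'topface',len(t),r,t[:,2].mean().round(4))
    f=q[(q[:,2]<bot+.08)]
    if len(f)>50:
        m=f.mean(0); N=np.linalg.svd(f-m,full_matrices=False)[2][2]; N*=-np.sign(N@ax); print(n,'face',len(f),m.round(4),'normal heading',np.rad2deg(np.arctan2(-N[1],-N[0])).round(1),'tilt',np.rad2deg(np.arcsin(N[2])).round(1),'v range',np.percentile((f-[.4807,.3175,0])@ay,[1,99]).round(4),'u',((m-[.4807,.3175,0])@ax).round(4),'zmin',f[:,2].min())
    if n=='top':
        b=P[zz&(np.hypot(P[...,0]-.481,P[...,1]-.316)<.045)&(P[...,2]>bot+.112)&(P[...,2]<bot+.135)&(hsv[...,2]<90)]
        print('nozzle',len(b),b.mean(0) if len(b) else '')
c=None
E
python3 oil.py
```

```text
bottom est 0.0421
top topface 341 ((483.8121337890625, 313.7967529296875), (52.2655029296875, 40.506752014160156), 53.99045944213867) 0.1323
top face 231 [0.4883 0.2976 0.0871] normal heading -40.2 tilt -1.5 v range [-0.0361  0.033 ] u 0.0178 zmin 0.043787572013639364
nozzle 189 [0.45860864 0.33007489 0.16044273]
wrist topface 3535 ((461.7633361816406, 332.018798828125), (49.59233856201172, 54.39176940917969), 50.416656494140625) 0.1315
wrist face 10285 [0.4695 0.3251 0.0906] normal heading -35.8 tilt 0.0 v range [-0.0246  0.024 ] u -0.0135 zmin 0.04669984926730457
```

Call:
carry_out --plan '[[[-0.004, 0.004, -0.008, 0.004, -0.0036, 0.0095, 0], [-0.004, 0.004, -0.016, 0.004, -0.0036, 0.0095, 0], [-0.004, 0.004, -0.022, 0.004, -0.0036, 0.0095, 0], [-0.004, 0.004, -0.028, 0.004, -0.0036, 0.0095, 0], [-0.004, 0.004, -0.032, 0.004, -0.0036, 0.0095, 0]]]'

```text
time_s: 16.88
eef_pos: [0.4864, 0.3137, 0.0607]
eef_rot: [0.366, 0.281, 0.88, -0.114]
wrist_force: [-0.8, -0.1, -2.9]
opening: 0.575
grasp_force: 63.2
```

```bash
python3 oil.py; python3 -c "
from h import *
gof(-35.4,45,[.4735,.3226,.067])"
```

```text
bottom est 0.0134
top topface 331 ((480.4974365234375, 319.89532470703125), (50.99907302856445, 40.5980339050293), 55.451873779296875) 0.1036
top face 205 [0.4867 0.3045 0.0591] normal heading -38.5 tilt -0.2 v range [-0.0339  0.0358] u 0.0124 zmin 0.016861230739197874
nozzle 70 [0.46813149 0.32290118 0.13143939]
wrist topface 2183 ((458.4549255371094, 334.45111083984375), (47.340824127197266, 50.426055908203125), 53.01210021972656) 0.1007
wrist face 11627 [0.4646 0.3297 0.0616] normal heading -35.2 tilt 0.1 v range [-0.0237  0.0249] u -0.0202 zmin 0.013760772411032823
tcp [0.4868 0.3132 0.0507] shift [ 0.0006 -0.0001 -0.0094] rv [-0.0015  0.0027 -0.0019]
```

Call:
carry_out --plan '[[[0, -0.0005, -0.002, 0, 0, 0, 0], [0, -0.0005, -0.004, 0, 0, 0, 0], [0, -0.0005, -0.005, 0, 0, 0, 0], [0, -0.0005, -0.006, 0, 0, 0, 0], [0, -0.0005, -0.006, 0, 0, 0, 0]]]'

```text
time_s: 17.4
eef_pos: [0.4865, 0.3131, 0.0549]
eef_rot: [0.366, 0.281, 0.88, -0.114]
wrist_force: [0.4, -0.9, -1.8]
opening: 0.576
grasp_force: 63.2
```

Call:
carry_out --plan '[[[0, 0, -0.0003, 0, 0, 0, 0], [0, 0, -0.0006, 0, 0, 0, 0], [0, 0, -0.0009, 0, 0, 0, 0], [0, 0, -0.0012, 0, 0, 0, 0], [0, 0, -0.0015, 0, 0, 0, 0]]]'

```text
time_s: 17.82
eef_pos: [0.4866, 0.3132, 0.0536]
eef_rot: [0.366, 0.281, 0.88, -0.114]
wrist_force: [-0.9, -0.5, -1.2]
opening: 0.578
grasp_force: 63.2
```

```bash
python3 oil.py
```

```text
bottom est 0.0063
top topface 330 ((469.7608337402344, 323.9785461425781), (59.44267272949219, 63.31855010986328), 52.924259185791016) 0.0965
top face 191 [0.4873 0.3034 0.0519] normal heading -41.2 tilt 0.5 v range [-0.0354  0.0387] u 0.0135 zmin 0.012220161978213406
nozzle 66 [0.46931767 0.32414716 0.12431096]
wrist topface 2425 ((462.2839660644531, 328.728515625), (44.13575744628906, 54.378021240234375), 81.79859161376953) 0.094
wrist face 10916 [0.4651 0.3295 0.0564] normal heading -35.2 tilt 0.1 v range [-0.0236  0.0251] u -0.0197 zmin 0.012008909679427346
```

~2 mm left; continue slowly.

Call:
carry_out --plan '[[[0, 0, -0.0003, 0, 0, 0, 0], [0, 0, -0.0006, 0, 0, 0, 0], [0, 0, -0.0009, 0, 0, 0, 0], [0, 0, -0.0012, 0, 0, 0, 0], [0, 0, -0.0013, 0, 0, 0, 0]]]'

```text
time_s: 18.33
eef_pos: [0.4865, 0.3131, 0.0521]
eef_rot: [0.366, 0.281, 0.88, -0.114]
wrist_force: [0.0, -0.3, -1.6]
opening: 0.582
grasp_force: 63.2
```

Call:
carry_out --plan '[[[0, 0, -0.0002, 0, 0, 0, 0], [0, 0, -0.0004, 0, 0, 0, 0], [0, 0, -0.0006, 0, 0, 0, 0], [0, 0, -0.0008, 0, 0, 0, 0], [0, 0, -0.0009, 0, 0, 0, 0]]]'

```text
time_s: 18.75
eef_pos: [0.4865, 0.3131, 0.0513]
eef_rot: [0.366, 0.281, 0.88, -0.114]
wrist_force: [0.0, 0.5, -2.0]
opening: 0.58
grasp_force: 63.2
```

Call:
carry_out --plan '[[[0, 0, -0.0002, 0, 0, 0, 0], [0, 0, -0.0004, 0, 0, 0, 0], [0, 0, -0.0006, 0, 0, 0, 0], [0, 0, -0.0008, 0, 0, 0, 0], [0, 0, -0.0008, 0, 0, 0, 0]]]'

```text
time_s: 19.17
eef_pos: [0.4866, 0.3131, 0.0505]
eef_rot: [0.366, 0.281, 0.88, -0.114]
wrist_force: [0.4, -0.0, -1.6]
opening: 0.577
grasp_force: 63.2
```

Call:
carry_out --plan '[[[0, 0, -0.0002, 0, 0, 0, 0], [0, 0, -0.0004, 0, 0, 0, 0], [0, 0, -0.0006, 0, 0, 0, 0], [0, 0, -0.0008, 0, 0, 0, 0], [0, 0, -0.0008, 0, 0, 0, 0]]]'

```text
time_s: 19.58
eef_pos: [0.4868, 0.3132, 0.0504]
eef_rot: [0.366, 0.281, 0.88, -0.114]
wrist_force: [-2.7, 0.3, 5.2]
opening: 0.582
grasp_force: 64.1
```

Call:
carry_out --plan '[[[0, 0, 0.0004, 0, 0, 0, 0], [0, 0, 0.0004, 0, 0, 0, 0], [0, 0, 0.0004, 0, 0, 0, 0.66], [0, 0, 0.0004, 0, 0, 0, 0.72], [0, 0, 0.0004, 0, 0, 0, 0.8]]]'

```text
time_s: 20.0
eef_pos: [0.4865, 0.3132, 0.0499]
eef_rot: [0.366, 0.281, 0.88, -0.114]
wrist_force: [-0.6, -0.1, -0.7]
opening: 0.798
grasp_force: 0.0
```

Call:
carry_out --plan '[[[0, 0, 0, 0, 0, 0, 0.8], [-0.006, 0.004, 0.007, 0, 0, 0, 0.8], [-0.02, 0.0142, 0.0245, 0, 0, 0, 0.8], [-0.038, 0.027, 0.0466, 0, 0, 0, 0.8], [-0.055, 0.039, 0.068, 0, 0, 0, 0.8]]]'

```text
time_s: 20.42
eef_pos: [0.4303, 0.3522, 0.1188]
eef_rot: [0.365, 0.281, 0.88, -0.115]
wrist_force: [0.4, 0.4, 1.5]
opening: 0.799
grasp_force: 0.0
```

Call:
carry_out --plan '[[[-0.02, 0.014, 0.025, 0, 0, 0, 0.8], [-0.04, 0.028, 0.05, 0, 0, 0, 0.8], [-0.05, 0.035, 0.085, 0, 0, 0, 0.8], [-0.05, 0.035, 0.12, 0, 0, 0, 0.8], [-0.05, 0.035, 0.15, 0, 0, 0, 0.8]]]'

```text
time_s: 20.83
eef_pos: [0.3802, 0.3883, 0.2709]
eef_rot: [0.366, 0.28, 0.88, -0.113]
wrist_force: [0.1, 0.1, 1.0]
opening: 0.804
grasp_force: 0.0
```

```bash
sed -i 's/^o=get_obs(); bot=.*/bot=.004/' oil.py; python3 oil.py; python3 - <<'E'
from h import *
c=shot('top','f_top'); shot('side','f_side'); P=cloud(c); ok=(c['z_map']>0)&(np.hypot(P[...,0]-.542,P[...,1]-.2445)<.045)&(P[...,2]>.1)
q=P[(cv2.inRange(cv2.cvtColor(c['pixels'],cv2.COLOR_RGB2HSV),(0,150,50),(8,255,255))>0)&ok]; q=q[q[:,2]>np.percentile(q[:,2],50)-.004]
print('cap',cv2.minEnclosingCircle((q[:,:2]*1000).astype(np.float32)),q[:,2].mean())
a=cv2.imread('pics/f_side.png')[150:420,60:380];b=cv2.imread('pics/f_top.png')[80:350,60:380]
cv2.imwrite('pics/f.png',np.hstack([a,b]))
E
```

```text
top topface 323 ((480.4839782714844, 320.13836669921875), (50.802242279052734, 40.16957473754883), 54.811180114746094) 0.0937
top face 278 [0.4785 0.3027 0.0511] normal heading -72.7 tilt 0.0 v range [-0.0235  0.0233] u 0.0068 zmin 0.012133568383186022
nozzle 36 [0.48065693 0.31726615 0.12522679]
wrist topface 778 ((480.6769104003906, 318.9701232910156), (49.33188247680664, 40.733421325683594), 55.49433517456055) 0.094
wrist face 1202 [0.4654 0.3297 0.0527] normal heading -35.2 tilt -0.1 v range [-0.0238  0.0255] u -0.0196 zmin 0.012001164420139154
cap ((542.0224609375, 244.83810424804688), 16.710634231567383) 0.14280298669638988
```

View pics/f.png

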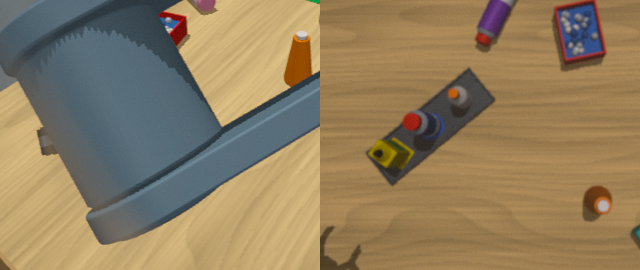

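The picture shows both standing in the tray: the can on the disc (crop pixel 415,122) and the oil bottle on the patch (385,152). The glue bottle and the cone look untouched, and the measured centres are within about 1 mm of their targets.

```bash
python3 -c "
from bench import hand_in
print(hand_in())"
```

```text
the job is handed in; nothing more can be done
None
```

The job is handed in: the spray can stands on the blue disc and the oil bottle stands square on the yellow rectangle, each within about 1 mm of centre by camera, and the glue bottle, thread cone and snap box were left alone.

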